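# Swing the bench camera onto the piston with its joystick

## Robot

A 7-joint arm with a two-finger parallel gripper is mounted at the origin on the work surface. World frame = base frame: x ahead of the robot, y to its left, z up, the work surface at z = 0. Lengths are in m, angles in rad, forces in N, time in s.
With the tool pointing down it reaches from about 0.425 to 0.875 m from the base axis. Payload 4.7 kg.
Tool frame: the origin (TCP) lies midway between the tips of the shut fingers; the grasp point (between the pads) lies 19 mm behind it; z points along the fingers, y is the line along which they close (so a half turn about z gives the same grasp; the last joint's range is limited). The gripper opens to 87 mm and grips with 3 to 60 N. Pads are 19 mm wide; open, the fingers measure 117 mm over their backs; the gripper's body (75 mm by 190 mm) begins 51 mm behind the grasp point.
Start: joints at [1.18, 0.321, -0.07, 1.45, 0.023, 1.371, -0.057], TCP at [0.256, -0.597, 0.223] pointing down, gripper open.
Joint ranges: [-2.86, 2.86], [-0.3, 2.09], [-1.38, 1.24], [0.06, 2.45], [-1.56, 4.7], [0.09, 2.05], [-2.69, 2.69]. Speed limits (rad/s): [2.57, 2.57, 3.14, 3.14, 3.14, 3.14, 3.14].

## Interface

Orientations are given as a rotation vector (axis times angle).
In Python, from bench import ctrl, get_image, calibration gives the robot as it stands.
- The arm moves only by the tool apply_moves, never from a script. Its arguments are lists of equal length, an entry for each row: "dp": the shift along the tool's x, y, z in m, a list of three; "twist": the turn, a rotation vector about the tool's x, y, z in rad, a list of three; "fingers": the closure, from 0 (fully open) to 1 (shut). In form: {"dp": [[dx, dy, dz], ...], "twist": [[ax, ay, az], ...], "fingers": [fingers, ...]}. A call has 1 to 10 rows; each row shifts and turns the commanded pose from where the row before left it, along the tool's axes as they then stand; what a row does not reach is not made up. A row lasts 1/10 s, in which the tool goes at most 50 mm and 8.59 degrees, less where a joint would pass 70% of its speed; a pose out of reach is approached as far as the arm can. A call is refused whole if a number of a shift passes 0.05 or a number of a turn 0.15, either way. A call with a gripper value outside its range is refused whole. The fingers move at their own pace and stop on an object; "newtons" is the grip in N (left out, the last holds). Time passes only in rows, so rows that do not move let the fingers close. It gives the time, the measured TCP pose, the force, the opening and the grip force at its end, in the units of the state.
- ctrl.get_state(): the state, without advancing time (a new reading comes with each control period).
- get_image(name): name is "scene" or "top"; returns the picture (480x640x3 uint8, red, green, blue); there is no depth.
- calibration(name): a dict with "fx", "fy", "cx", "cy" (pixels), "eye" and "attitude" of the camera in the world. Camera axes: x right, y up, looking along -z (the intrinsics and any distortion apply to the point x, -y, -z); pixel columns grow to the right and rows downward; lengths in m; the calibration is good to about 2 mm. A picture is of the moment at which its call begins. calibration takes no time and is no camera call.
- ctrl.close_job(): hands the job in; it is judged then, once.
The state is a dict: "time": time; "joint_positions": joint angles; "qd": joint speeds; "joint_torque": joint torques, N m; "position": TCP position; "tool_rot": TCP orientation; "ft_force": force on the tool from outside, world axes, zero at the start; "torque": the same for the moment, N m; "grip_width": opening from 0.0 (shut) to 1.0 (fully open); "grip_force": force on a finger pad.
Only numpy, scipy, OpenCV 4.12 (cv2) and the standard library are available. Lean on these libraries where they do the work, as an engineer would, in place of code of your own. Each camera call takes 0.05 s, during which the arm holds its last target. There are 200 camera calls.

## Task

The workshop's video camera should show the customer the steel piston. Push the stick of the joystick controller over to the proper side and hold it there while the camera swings round, until the camera looks straight at the piston, then let the stick spring back to its middle and take your hand away. Turn the camera only by its stick, and leave the piston and the other things on the bench where they are.

Things in the scene. Friction and masses are not known exactly. Their poses are not given: they have to be found in the camera images.
- controller: Desk joystick controller, fixed to the bench: black plastic housing 150 mm deep (x) by 210 mm wide (y) by 45 mm high with a dark grey panel, small display and keypad at its left and the joystick at its right. Origin: centre of its underside; x points away from the operator (forward), y to the operator's left, z up.
- stick_pivot (a point): The point the joystick tilts about, 45 mm above the bench, 5 mm forward and 45 mm to the right of the controller's centre. Axes as the controller's; it does not move with the stick. A slotted dark drum cover, 48 mm across and 44 mm long (along x), stands up to 24 mm above it.
- knob (a point): Middle of the joystick's grip, 65 mm from the pivot (110 mm above the bench when centred); moves with the stick. The grip is black plastic, round, slightly tapered, 27 mm across at its foot and 32 mm near its top, reaching from 39 to 87 mm from the pivot. A spring centres the stick: holding it fully over takes 3 to 6 N sideways here.
- lens (a point): Centre of the camera's head, on the line of sight and on the pan axis, 112 mm above the bench; turns with the head. x points along the line of sight out of the lens (20 degrees below level, a fixed angle that suits the piston), y to the camera's left.
- cam_pan (a joint): Pan of the camera, rad: positive to its own right (clockwise seen from above), 0 when it faces straight out from its base, stops at -1.4 and 1.4. Turned by the stick.
- piston_mid (a point): Middle of the steel piston, an upright plain steel cylinder 72 mm across and 74 mm tall with three ring grooves, flat crown up; the point is 37 mm above its foot. It stands free on the bench in front of the camera, well to one side of where the camera first looks, 190 to 250 mm from the pan axis.
- jar: Closed clear glass jar of screws with a white lid, 76 mm across, 112 mm tall; origin under its middle. Stands to the other side of the camera's first view.
- sprocket: Small aluminium sprocket lying flat, about 90 mm across, 14 mm high; origin under its middle. Lies about where the camera first looks.
- pliers: Needle-nose pliers lying flat, 175 mm long, 14 mm high, nose along their x; origin near the rivet, on the bench.
- organiser: Grey plastic turntable organiser, a round tray 184 mm across with six compartments and a centre knob, 98 mm tall; origin under its middle.
- stick (a joint): Tilt of the stick, rad; it tilts only sideways: 0 centred, positive to the operator's right (the controller's -y), stops at -0.36 and 0.36. Right turns the camera to its own right (clockwise from above), left to its own left: nothing below about 0.1, then faster with tilt, about 0.1 rad/s at 0.18 and 0.3 rad/s near the stop; it stops within about 0.1 s when the stick returns.
- camera: Video camera on a motorised pan head: round black base 124 mm across fixed to the bench beyond the piston and jar, dark fork, grey box head 94 by 82 by 62 mm with a black lens barrel 56 mm across ending 82 mm in front of the head's centre; about 160 mm tall. Origin: under the middle of the base, below the pan axis; its x is where the lens faces at pan 0.

How it is judged:
By the outcome, as a careful person would: the job done as asked, in the order asked, and still so for the second after the job is handed in, with the robot touching nothing.
It also fails if it takes over 40 s, if anything falls off the work surface, if the arm or the gripper's body presses on something with over 40 N, if the wrist force passes 120 N, or if a joint passes its speed limit or range.

## Working session

There is one attempt and no reset: what is moved stays moved. The work goes in short steps, Python scripts to look and compute and a tool call to move; the robot and the scene stay as the last step left them, time stands still between calls to the robot, and variables do not carry over. Pictures are saved under pics/ and viewed, at most 10 in all, crops included, and the job is handed in when it is done.

Besides the shell and the picture viewer there is one more tool, called after "Emit:" by a JSON object that holds its "api" and its "payload", one argument or row to a line. apply_moves: Moves the arm, as the interface text tells. Its arguments: {"type":"object","properties":{"dp":{"type":"array"},"twist":{"type":"array"},"fingers":{"type":"array"},"newtons":{"type":"number"}},"required":["dp","twist","fingers"]}

```bash
mkdir -p pics; python3 - <<'E'
from bench import ctrl,get_image,calibration
import cv2
for n in("scene","top"):
    cv2.imwrite(f"pics/{n}0.png",get_image(n)[:,:,::-1]); print(n,calibration(n))
s=ctrl.get_state(); print(s["time"],s["position"],s["tool_rot"],s["grip_width"])
E
```

```text
scene {'fx': 450.8759323868113, 'fy': 450.8759323868113, 'cx': 319.2935775167386, 'cy': 237.75127502243376, 'eye': array([ 1.01288558, -0.42265921,  0.91864801]), 'attitude': array([0.65924266, 0.2297264 , 0.62657469])}
top {'fx': 569.976469204343, 'fy': 569.976469204343, 'cx': 317.5654449873594, 'cy': 240.0545083139789, 'eye': array([0.34872143, 0.10972704, 1.62791559]), 'attitude': array([ 0.14184747, -0.12463876, -1.59587913])}
0.1 [ 0.25576323 -0.5970241   0.22156469] [-3.07579550e+00 -6.31306533e-01  7.01831699e-04] 0.9999517785219079
```

View pics/scene0.png

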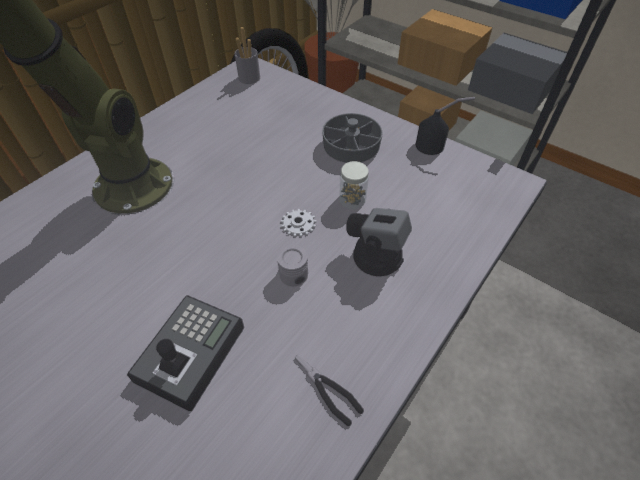

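View pics/top0.png

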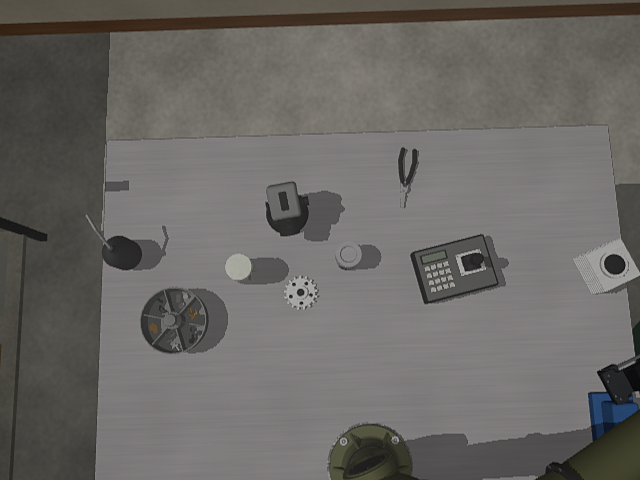

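The scene shows the piston at (292,265), the jar at (355,183), the camera at (380,240) and the joystick at (170,355). In the top view the camera is at (288,205), looking down the image. The piston at (348,255) is on its own left, so the stick goes to the operator's left, towards the keypad.

```bash
cat > h.py <<'E'
import numpy as np,cv2
from scipy.spatial.transform import Rotation as R
from bench import ctrl,get_image,calibration
def ray(n,u,v):
    c=calibration(n); d=np.array([(u-c["cx"])/c["fx"],-(v-c["cy"])/c["fy"],-1.])
    return c["eye"],R.from_rotvec(c["attitude"]).apply(d)
def onz(n,u,v,z):
    e,d=ray(n,u,v); return e+d*(z-e[2])/d[2]
def px(n,p):
    c=calibration(n); q=R.from_rotvec(c["attitude"]).inv().apply(np.array(p)-c["eye"])
    return np.array([c["cx"]-c["fx"]*q[0]/q[2],c["cy"]+c["fy"]*q[1]/q[2]])
def tri(a,b):
    (e,d),(f,g)=ray("top",*a),ray("scene",*b); d=d/np.linalg.norm(d);g=g/np.linalg.norm(g)
    t,s=np.linalg.lstsq(np.c_[d,-g],f-e,rcond=None)[0]; return (e+t*d+f+s*g)/2,np.linalg.norm(e+t*d-f-s*g)
E
python3 - <<'E'
from h import *
t=cv2.imread("pics/top0.png");s=cv2.imread("pics/scene0.png")
def crop(im,x,y,w,h,k): return cv2.resize(im[y:y+h,x:x+w],None,fx=k,fy=k,interpolation=cv2.INTER_CUBIC)
a=crop(t,250,170,80,60,5);b=crop(t,408,230,100,75,4)
c=crop(s,330,195,100,75,4);d=crop(s,125,290,125,93.75.__int__(),3.2)
m=np.zeros((600,800,3),np.uint8)
for im,(x,y) in((a,(0,0)),(b,(400,0)),(c,(0,300)),(d,(400,300))):
    im=im[:300,:400]; m[y:y+im.shape[0],x:x+im.shape[1]]=im
cv2.imwrite("pics/m1.png",m)
# controller top
hsv=cv2.cvtColor(t,cv2.COLOR_BGR2GRAY)
mask=((hsv<85)*255).astype(np.uint8); mask[:, :405]=0;mask[:,520:]=0;mask[:225]=0;mask[310:]=0
mask=cv2.morphologyEx(mask,cv2.MORPH_CLOSE,np.ones((5,5)))
cs=max(cv2.findContours(mask,0,1)[0],key=cv2.contourArea); print(cv2.boundingRect(cs))
pts=cs[:,0,:]
for z in (.045,):print(cv2.minAreaRect(np.array([onz("top",*p,z)[:2]*1000 for p in pts],np.float32)))
print("piston~",onz("top",349,253,.074),"cam base~",onz("top",289,212,.03))
E
```

```text
(410, 234, 99, 70)
((529.5656127929688, -275.0215759277344), (155.40330505371094, 259.450439453125), 12.89550495147705)
piston~ [0.57533002 0.03747376 0.074     ] cam base~ [0.70576077 0.20300262 0.03      ]
```

View pics/m1.png

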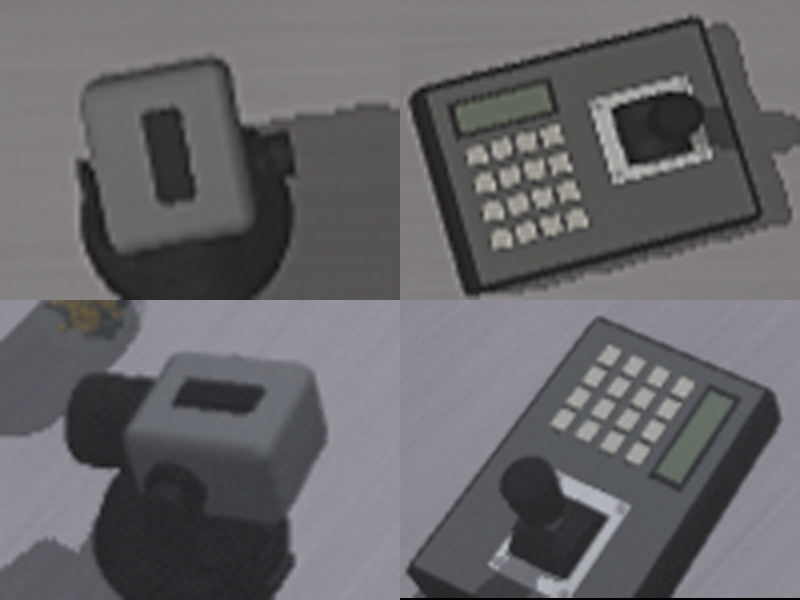

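The crops show the panel corners, the knob top near top (477.5,258.8) and scene (166,346), and the head with its slot and side edges.

```bash
python3 - <<'E'
from h import *
from scipy.optimize import brentq
P=np.array([onz("top",*p,.045)[:2] for p in((415,252),(483,235),(498,283),(427.5,302.5))])
print(P.round(3),[np.linalg.norm(P[i]-P[i-1]).round(3) for i in range(4)])
f=P[0]+P[1]-P[2]-P[3]; l=P[0]+P[3]-P[1]-P[2]
print("fwd az",np.degrees(np.arctan2(f[1],f[0])),"left az",np.degrees(np.arctan2(l[1],l[0]))-90)
C=P.mean(0); a=(np.arctan2(f[1],f[0])+np.arctan2(l[1],l[0])-np.pi/2)/2
F=np.array([np.cos(a),np.sin(a)]);L=np.array([-F[1],F[0]])
pv=C+.005*F-.045*L; print("C",C,"pivot",pv,"yaw",a)
print("knob top tri",tri((477.5,258.75),(166.3,345)),"plane",onz("top",477.5,258.75,.132))
def az(p,q,g):
    e,d1=ray("top",*p);_,d2=ray("top",*q);n=np.cross(d1,d2);n/=np.linalg.norm(n)
    fn=lambda A:n@[np.cos(A)*.9397,np.sin(A)*.9397,-.342]
    return np.degrees(brentq(fn,g-.7,g+.7))
k=lambda x,y:(250+x/5-.4,170+y/5-.4)
for p,q in(((83,95),(112,245)),((232,75),(255,220)),((142,112),(160,203)),((180,108),(194,200))):print(az(k(*p),k(*q),np.pi))
# slot centre tri
print("slot",tri(k(169,156),(330+220/4-.4,195+95/4-.4)))
# barrel front etc: piston crown
t=cv2.imread("pics/top0.png");g=cv2.cvtColor(t,6)[235:275,328:372];print(g[::2,::2])
E
```

```text
[[ 0.577 -0.149]
 [ 0.619 -0.342]
 [ 0.483 -0.373]
 [ 0.435 -0.175]] [np.float64(0.144), np.float64(0.198), np.float64(0.14), np.float64(0.204)]
fwd az 11.676861166193525 left az 13.031755397890805
C [ 0.52863018 -0.2596744 ] pivot [ 0.54314243 -0.30256256] yaw 0.21562335632804008
knob top tri (array([ 0.54266145, -0.29790429,  0.12718875]), np.float64(0.002812820035339056)) plane [ 0.54136011 -0.29784732  0.132     ]
188.78545583717568
187.30524223395037
189.25793761612323
186.70477290226182
slot (array([0.70984025, 0.21018009, 0.14949445]), np.float64(0.0005373934985533983))
[[ 82 131 128 129 129 130 129 129 129 129 129 129 129 128 129 129 128 128
  128 127 127 126]
 [107 129 128 129 129 128 128 128 127 128 128 127 127 127 127 126 127 126
  126 127 126 127]
 [131 128 128 127 128 128 128 129 128 128 129 129 128 128 128 129 128 128
  128 127 127 127]
 [128 127 126 127 128 126 127 127 126 129 129 131 128 125 125 125 125 125
  126 127 126 125]
 [124 124 125 125 125 125 126 131 133 134 132 131 131 131 123 129 129 130
  131 131 132 131]
 [127 127 127 128 128 129 131 132 134 121 122 128 1
[... 644 characters left out ...]
4 133 133 113 131 132 114  84
   86  85  86  86]
 [127 127 126 128 108 131 134 134 102 102 116 114 107 132 133 131  83  86
   86  86  86  86]
 [126 126 127 127 132  93 124 133 133 136 135 135 134 133 130  82  86  87
   87  87  87  86]
 [127 126 125 126 127 102 114 111 130 136 132 133 136 117  73  86  86  86
   85  86  86  85]
 [128 128 127 128 127 119  57  60  75  79  96  88  65  77  86  85  85  84
   84  84  82  81]
 [126 125 126 125 126 127 132  99  77  50  67  70  77  82 109 109 109 109
  109 107 132 131]
 [126 126 125 124 124 125 125 126 129 130 129 129 128 128 127 126 125 126
  126 125 126 125]
 [126 125 126 125 125 124 123 124 123 124 123 123 124 124 123 123 124 124
  123 124 125 124]]
```

Emit:
{"api": "apply_moves", "payload": {
  "dp": [
    [0,0,0],
    [0,0,0],
    [0.043,-0.0286,0],
    [0.043,-0.0286,0],
    [0.043,-0.0286,0],
    [0.043,-0.0286,0],
    [0.043,-0.0286,0],
    [0.043,-0.0286,0],
    [0.043,-0.0286,0],
    [0.043,-0.0286,0]
  ],
  "twist": [
    [0,0,0.1],
    [0,0,0.09],
    [0,0,0],
    [0,0,0],
    [0,0,0],
    [0,0,0],
    [0,0,0],
    [0,0,0],
    [0,0,0],
    [0,0,0]
  ],
  "fingers": [0,0,0,0,0,0,0,0,0,0]
}}

```text
time: 1.1
position: [0.535, -0.3084, 0.2223]
tool_rot: [-3.123, -0.337, 0.001]
ft_force: [-0.1, -1.0, 0.1]
grip_width: 0.998
grip_force: 0.0
```

```bash
python3 - <<'E'
from h import *
t=cv2.imread("pics/top0.png");g=cv2.cvtColor(t,6).astype(int)
# base: dark (<62) pixels lower arc, outer boundary per column
r=[]
for u in range(268,308,2):
    c=np.where(g[205:245,u]<62)[0]
    if len(c): r.append((u,205+c.max()))
print(r)
Q=np.array([onz("top",u,v+.5,.02)[:2] for u,v in r])
A=np.c_[2*Q,np.ones(len(Q))];s=np.linalg.lstsq(A,(Q**2).sum(1),rcond=None)[0]
print("base c",s[:2],"R",np.sqrt(s[2]+s[:2]@s[:2]))
print("piston",onz("top",348.4,253.7,.074))
s=ctrl.get_state();print(s["time"],s["position"],s["tool_rot"],s["ft_force"])
im=get_image("scene");cv2.imwrite("pics/s1.png",cv2.resize(im[150:450,80:480,::-1],(800,600)))
E
```

```text
[(268, np.int64(221)), (270, np.int64(225)), (272, np.int64(227)), (274, np.int64(229)), (276, np.int64(230)), (278, np.int64(231)), (280, np.int64(234)), (282, np.int64(235)), (284, np.int64(235)), (286, np.int64(235)), (288, np.int64(234)), (290, np.int64(234)), (292, np.int64(234)), (294, np.int64(234)), (296, np.int64(233)), (298, np.int64(232)), (300, np.int64(229)), (302, np.int64(227)), (304, np.int64(225)), (306, np.int64(221))]
base c [0.69518139 0.20876851] R 0.0551864285826875
piston [0.57343392 0.0391963  0.074     ]
1.1 [ 0.53501405 -0.30837377  0.22225644] [-3.12348928e+00 -3.36520501e-01  7.59662632e-04] [-0.10560949 -1.04069454  0.0719556 ]
```

View pics/s1.png

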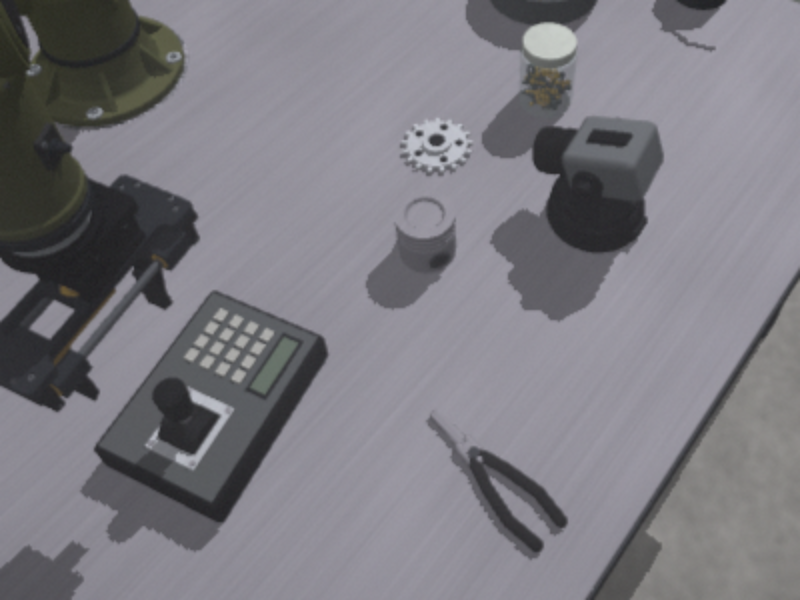

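The view shows the gripper above the controller, fingers open, with the line between them lying sideways to the panel. It's ready to go down over the stick.

Emit:
{"api": "apply_moves", "payload": {
  "dp": [
    [0,0,0],
    [0,0,0],
    [0,0,0.03],
    [0,0,0.03],
    [0,0,0.03],
    [0,0,0.03],
    [0,0,0.007],
    [0,0,0],
    [0,0,0]
  ],
  "twist": [
    [0,0,0],
    [0,0,0],
    [0,0,0],
    [0,0,0],
    [0,0,0],
    [0,0,0],
    [0,0,0],
    [0,0,0],
    [0,0,0]
  ],
  "fingers": [0,0,0,0,0,0,0,0,0]
}}

```text
time: 2.05
position: [0.5346, -0.3114, 0.0971]
tool_rot: [3.122, 0.334, 0.003]
ft_force: [0.2, -0.0, 0.9]
grip_width: 0.994
grip_force: 0.0
```

```bash
python3 - <<'E'
from h import *
a=get_image("scene")[290:410,105:265,::-1];b=get_image("top")[215:335,400:560,::-1]
cv2.imwrite("pics/s2.png",np.hstack([cv2.resize(x,(400,300),interpolation=2) for x in(a,b)]))
E
```

```text
(no output)
```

View pics/s2.png

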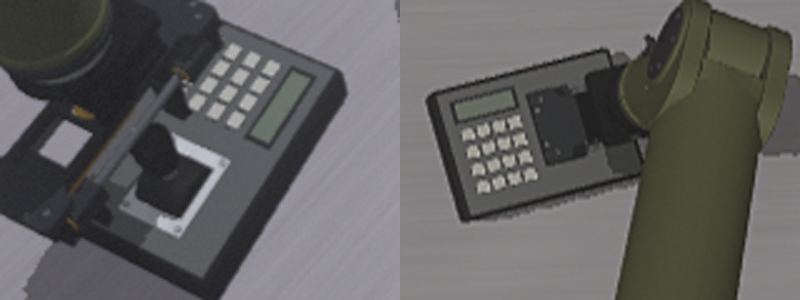

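The gripper sits over the stick, lagging about 10 mm behind in x. I'll correct x and bring the right finger up to the stick.

Emit:
{"api": "apply_moves", "payload": {
  "dp": [
    [0.01,-0.01,0],
    [0,-0.014,0],
    [0,-0.01,0],
    [0,-0.004,0],
    [0,0,0]
  ],
  "twist": [
    [0,0,0],
    [0,0,0],
    [0,0,0],
    [0,0,0],
    [0,0,0]
  ],
  "fingers": [0,0,0,0,0]
}}

```text
time: 2.65
position: [0.5359, -0.2697, 0.0958]
tool_rot: [3.123, 0.339, 0.0]
ft_force: [0.9, 0.1, 0.9]
grip_width: 1.001
grip_force: 0.1
```

Emit:
{"api": "apply_moves", "payload": {
  "dp": [
    [0,-0.006,0],
    [0,-0.005,0],
    [0,-0.003,0],
    [0,0,0],
    [0,0,0]
  ],
  "twist": [
    [0,0,0],
    [0,0,0],
    [0,0,0],
    [0,0,0],
    [0,0,0]
  ],
  "fingers": [0,0,0,0,0]
}}

```text
time: 3.15
position: [0.5328, -0.2581, 0.096]
tool_rot: [3.122, 0.336, 0.001]
ft_force: [-0.5, -2.6, 2.3]
grip_width: 1.001
grip_force: 1.6
```

```bash
python3 - <<'E'
from h import *
a=get_image("scene");t=get_image("top");cv2.imwrite("pics/s3.png",a[:,:,::-1]);cv2.imwrite("pics/t3.png",t[:,:,::-1])
s=ctrl.get_state();print(s["time"],s["position"],s["ft_force"])
def crop(im,x,y,w,h,k): return cv2.resize(im[y:y+h,x:x+w],(400,300),interpolation=2)
cv2.imwrite("pics/m3.png",np.hstack([crop(a,330,195,100,75,4),crop(t,250,170,80,60,5)])[:,:,::-1])
E
```

```text
3.25 [ 0.53288919 -0.25794693  0.09582476] [-0.36385913 -3.29356946  2.13881806]
```

View pics/m3.png

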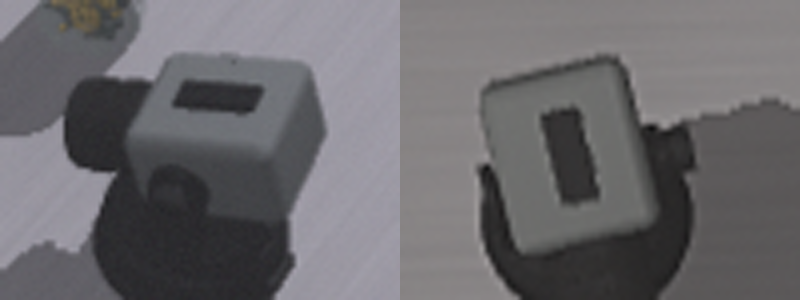

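The head has begun to turn the right way (front towards image right), with 3 N on the stick. I'll push a little further and hold.

Emit:
{"api": "apply_moves", "payload": {
  "dp": [
    [0,-0.004,0],
    [0,-0.002,0],
    [0,0,0],
    [0,0,0],
    [0,0,0],
    [0,0,0],
    [0,0,0],
    [0,0,0]
  ],
  "twist": [
    [0,0,0],
    [0,0,0],
    [0,0,0],
    [0,0,0],
    [0,0,0],
    [0,0,0],
    [0,0,0],
    [0,0,0]
  ],
  "fingers": [0,0,0,0,0,0,0,0]
}}

```text
time: 4.05
position: [0.5316, -0.2526, 0.0957]
tool_rot: [3.122, 0.336, 0.001]
ft_force: [0.1, -5.8, 0.6]
grip_width: 1.0
grip_force: 3.0
```

```bash
cat >> h.py <<'E'
from scipy.optimize import brentq
def slot(im,box):
    """centroid and long-axis of the dark slot: darkest-weight blob fully enclosed by the lighter head"""
    x,y,w,h=box; k=6
    g=cv2.GaussianBlur(cv2.resize(cv2.cvtColor(im[y:y+h,x:x+w],cv2.COLOR_RGB2GRAY),None,fx=k,fy=k,interpolation=2),(0,0),2)
    best=None
    for th in (65,70,75,80):
        n,lab,st,ce=cv2.connectedComponentsWithStats((g<th).astype(np.uint8))
        for i in range(1,n):
            X,Y,W,H,A=st[i]
            if 40*k*k<A<160*k*k and X>0 and Y>0 and X+W<w*k and Y+H<h*k:
                c,s,a=cv2.minAreaRect(np.argwhere(lab==i)[:,::-1].astype(np.float32))
                if A/(s[0]*s[1])>.8 and 1.7<max(s)/min(s)<5:
                    m=cv2.moments((lab==i).astype(np.uint8),True); t=.5*np.arctan2(2*m["mu11"],m["mu20"]-m["mu02"])
                    best=(np.array([x+(ce[i][0]+.5)/k-.5,y+(ce[i][1]+.5)/k-.5]),t,A/k/k)
    return best
def headaz(name,im,box,g):
    r=slot(im,box)
    if r is None: return None,None
    c,t,A=r; v=8*np.array([np.cos(t),np.sin(t)]); _,d1=ray(name,*(c-v));_,d2=ray(name,*(c+v)); n=np.cross(d1,d2)
    f=lambda a:n@[np.cos(a)*.9397,np.sin(a)*.9397,-.342]
    gs=np.radians(np.arange(g-40,g+41,2)); z=[brentq(f,p,q) for p,q in zip(gs,gs[1:]) if f(p)*f(q)<0]
    return c,[round(float(np.degrees(q)),1) for q in z]
E
cat > look.py <<'E'
from h import *
import sys
def rep(t,s,g):
    a=headaz("top",t,(262,175,56,60),g);b=headaz("scene",s,(340,200,80,60),g);print(a,b)
    if a[0] is not None and b[0] is not None: print(tri(a[0],b[0]))
if len(sys.argv)>2:
    for q in ("0","3"): rep(cv2.imread(f"pics/top0.png" if q=="0" else "pics/t3.png")[:,:,::-1],cv2.imread(f"pics/scene0.png" if q=="0" else "pics/s3.png")[:,:,::-1],190)
rep(get_image("top"),get_image("scene"),float(sys.argv[1]))
s=ctrl.get_state();print(s["time"],s["position"],s["ft_force"])
E
python3 look.py 205 1
```

```text
(array([283.31385638, 200.72497562]), [189.4]) (array([384.20132294, 218.65667742]), [194.3])
(array([0.70972786, 0.21003694, 0.14868208]), np.float64(0.00185052527796503))
(array([283.60599185, 200.75111132]), [192.8]) (array([384.02632896, 218.80162602]), [195.9])
(array([0.70965174, 0.20928835, 0.14878562]), np.float64(0.001737629319881601))
(array([283.54067843, 200.6472544 ]), [205.6]) (array([384.15922269, 218.65475328]), [208.6])
(array([0.70983481, 0.20943542, 0.14927694]), np.float64(0.0017030821214114402))
4.15 [ 0.53162003 -0.25254058  0.09564915] [ 0.61599569 -5.92466926  1.93730498]
```

The slot centre sits on the pan axis at (0.710, 0.210). The piston bearing is about 231°, 0.218 m away, which fits. The head is at about 206–208°, so I'll hold on.

Emit:
{"api": "apply_moves", "payload": {
  "dp": [
    [0,0,0],
    [0,0,0],
    [0,0,0],
    [0,0,0],
    [0,0,0],
    [0,0,0],
    [0,0,0],
    [0,0,0],
    [0,0,0]
  ],
  "twist": [
    [0,0,0],
    [0,0,0],
    [0,0,0],
    [0,0,0],
    [0,0,0],
    [0,0,0],
    [0,0,0],
    [0,0,0],
    [0,0,0]
  ],
  "fingers": [0,0,0,0,0,0,0,0,0]
}}

```text
time: 5.05
position: [0.5316, -0.2526, 0.0957]
tool_rot: [3.122, 0.336, 0.001]
ft_force: [0.1, -6.2, 1.9]
grip_width: 1.0
grip_force: 3.0
```

```bash
python3 look.py 222
```

```text
(array([283.28806491, 201.00225963]), [224.2]) (array([383.86241983, 218.35954265]), [227.1])
(array([0.70882445, 0.21005276, 0.14909126]), np.float64(0.001969169673104712))
5.15 [ 0.53162052 -0.25258171  0.09567822] [-0.36287807 -6.31705464  0.98787023]
```

Nearly there, and release will add a few degrees. I'm letting the stick back now.

Emit:
{"api": "apply_moves", "payload": {
  "dp": [
    [0,0.012,0],
    [0,0.012,0],
    [0,0,0],
    [0,0,0]
  ],
  "twist": [
    [0,0,0],
    [0,0,0],
    [0,0,0],
    [0,0,0]
  ],
  "fingers": [0,0,0,0]
}}

```text
time: 5.55
position: [0.5364, -0.274, 0.0948]
tool_rot: [-3.122, -0.336, 0.002]
ft_force: [-0.1, 0.7, -1.0]
grip_width: 1.001
grip_force: 0.0
```

```bash
python3 look.py 230; python3 - <<'E'
from h import *
a=get_image("scene");t=get_image("top");cv2.imwrite("pics/s4.png",a[:,:,::-1]);cv2.imwrite("pics/t4.png",t[:,:,::-1])
ax=np.array([.7095,.2097])
def crop(n,im,x,y,w,h,k):
    c=cv2.resize(im[y:y+h,x:x+w],(int(w*k),int(h*k)),interpolation=2)
    return c
m=np.hstack([crop("scene",a,270,195,150,112,2.666),crop("top",t,255,175,120,90,400/120)[:298]])
cv2.imwrite("pics/m4.png",m[:,:,::-1])
E
```

```text
(array([282.7382248 , 201.09433991]), [229.2]) (array([384.14514059, 218.03529343]), [230.4])
(array([0.70868824, 0.21154122, 0.14878606]), np.float64(0.001980309124674085))
5.65 [ 0.53663151 -0.2735932   0.09508047] [ 0.60717589  0.00388333 -0.3738298 ]
```

View pics/m4.png

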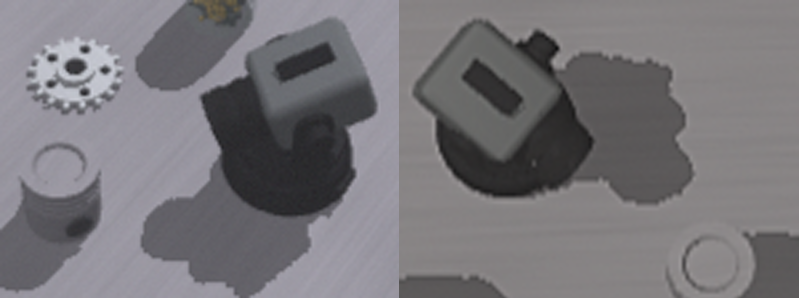

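The head now points about at the piston: barrel towards image lower right in the top view, piston crown ring at top (348.3,253.6) and scene (292.2,256.6). I'll check it more closely.

```bash
python3 - <<'E'
from h import *
p,e=tri((348.25,253.55),(292.2,256.6));print("piston",p,e)
for ax in((.7097,.2096),(.7088,.2105)):
    print("bearing",np.degrees(np.arctan2(p[1]-ax[1],p[0]-ax[0]))%360, np.hypot(*(p[:2]-ax)))
t=cv2.imread("pics/t4.png");c0=np.array([283.1,200.9])
g=cv2.GaussianBlur(cv2.resize(cv2.cvtColor(t,6),None,fx=4,fy=4,interpolation=2),(0,0),2).astype(np.float32)
# edges parallel to the slot: along the perpendicular, find strongest gradient near +-half width (slot 3..6 px, head 9..18 px)
s=headaz("top",t[:,:,::-1],(262,175,56,60),230);_,th,_=slot(t[:,:,::-1],(262,175,56,60));u=np.array([np.cos(th),np.sin(th)]);n=np.array([-u[1],u[0]])
samp=lambda P:cv2.remap(g,((P[:,0]+.5)*4-.5).astype(np.float32)[None],((P[:,1]+.5)*4-.5).astype(np.float32)[None],1)[0]
for lo,hi,L in((1,6,6),(9,19,9)):
  for sg in(1,-1):
    pts=[]
    for k in np.arange(-L,L+.1,.5):
        r=np.arange(lo,hi,.1);P=s[0]+k*u+sg*r[:,None]*n;d=np.abs(np.gradient(samp(P)));pts.append(P[d.argmax()])
    pts=np.array(pts,np.float32);vx,vy,x,y=cv2.fitLine(pts,cv2.DIST_HUBER,0,.01,.01).ravel()
    a,b=np.array([x,y])-8*np.array([vx,vy]),np.array([x,y])+8*np.array([vx,vy]);res=np.std((pts-[x,y])@[-vy,vx])
    N=np.cross(ray("top",*a)[1],ray("top",*b)[1]);f=lambda q:N@[np.cos(q)*.9397,np.sin(q)*.9397,-.342]
    print(lo,sg,np.degrees(brentq(f,3.4,4.7)).round(1),"res",res.round(2),"dist",abs((np.array([x,y])-s[0])@n).round(1))
E
```

```text
piston [0.57322293 0.03916716 0.07537476] 0.0013132058470467062
bearing 231.31338999942537 0.21834226199286597
bearing 231.64514484953125 0.21848588915208084
1 1 230.9 res 0.13 dist 3.9
1 -1 230.1 res 0.16 dist 3.8
9 1 240.1 res 0.81 dist 16.4
9 -1 227.9 res 1.15 dist 14.1
```

The head points at about 230.3° and the piston bears 231.4°, which agrees within the measuring error. I'll centre the gripper round the stick and withdraw upward.

Emit:
{"api": "apply_moves", "payload": {
  "dp": [
    [0,0.013,0],
    [0,0.012,0],
    [0,0,0],
    [0,0,-0.03],
    [0,0,-0.04],
    [0,0,-0.04],
    [0,0,-0.03],
    [0,0,0],
    [0,0,0],
    [0,0,0]
  ],
  "twist": [
    [0,0,0],
    [0,0,0],
    [0,0,0],
    [0,0,0],
    [0,0,0],
    [0,0,0],
    [0,0,0],
    [0,0,0],
    [0,0,0],
    [0,0,0]
  ],
  "fingers": [0,0,0,0,0,0,0,0,0,0]
}}

```text
time: 6.75
position: [0.5412, -0.299, 0.234]
tool_rot: [-3.122, -0.336, 0.003]
ft_force: [-0.1, -0.5, -0.4]
grip_width: 1.003
grip_force: 0.0
```

```bash
python3 look.py 230; python3 look.py 230; python3 - <<'E'
from h import *
cv2.imwrite("pics/s5.png",get_image("scene")[:,:,::-1])
E
```

```text
(array([282.7194226 , 201.10223462]), [229.4]) (array([384.16027284, 218.03239639]), [230.2])
(array([0.7086867 , 0.21160078, 0.14873938]), np.float64(0.0019624530945845935))
6.85 [ 0.5412153  -0.29885906  0.23376237] [-0.36025638 -0.98542763  0.02761919]
(array([282.71916407, 201.09636991]), [229.4]) (array([384.14627953, 218.04023739]), [230.3])
(array([0.70868617, 0.21158664, 0.14873141]), np.float64(0.002009031250164148))
6.95 [ 0.54146133 -0.29890258  0.23419602] [-0.06698998 -0.91602175 -0.20210313]
```

View pics/s5.png

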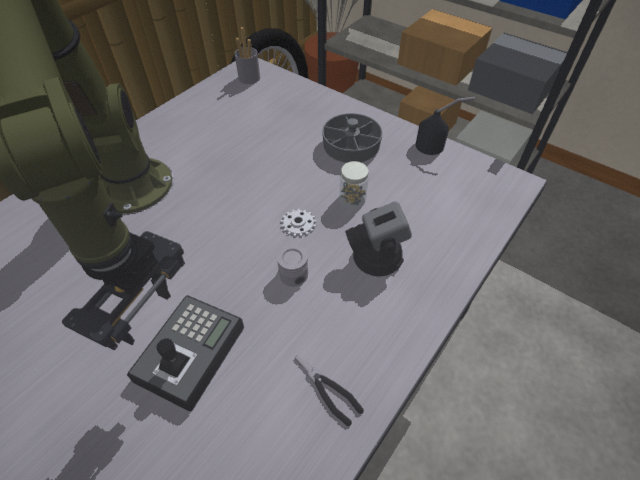

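The stick (168,350) is upright and the gripper is clear. The camera faces the piston and everything else is in place. One last check on the barrel's end, then I'll hand in.

```bash
python3 - <<'E'
from h import *
for A in (222,226,230,234,238):
    a=np.radians(A);d=np.array([np.cos(a)*.9397,np.sin(a)*.9397,-.342]);c=np.array([.709,.2105,.112])+.082*d
    w=np.array([-np.sin(a),np.cos(a),0]);u=np.cross(d,w)
    R_=np.array([px("scene",c+.028*(np.cos(q)*w+np.sin(q)*u)) for q in np.linspace(0,6.28,73)])
    print(A,"scene rim left-most",R_[R_[:,0].argmin()].round(1),"low-most",R_[R_[:,1].argmax()].round(1))
g=cv2.cvtColor(cv2.imread("pics/s5.png"),6).astype(int)
for v in range(226,258,3): 
    c=np.where(g[v,335:375]<72)[0]; print(v,335+c.min() if len(c) else None,end="; ")
E
```

```text
222 scene rim left-most [345.8 228.9] low-most [352.8 249.7]
226 scene rim left-most [345.8 229.9] low-most [353.8 251.3]
230 scene rim left-most [345.9 231.3] low-most [354.9 252.8]
234 scene rim left-most [346.1 232.9] low-most [356.2 254.3]
238 scene rim left-most [346.3 234.8] low-most [357.6 255.7]
226 357; 229 349; 232 346; 235 347; 238 348; 241 349; 244 350; 247 352; 250 353; 253 353; 256 353;
```

The barrel rim's left-most point is (346,232), which fits about 231°. Handing in.

```bash
python3 -c "
from bench import ctrl
print(ctrl.close_job())"
```

```text
the job is handed in; nothing more can be done
None
```

The job is handed in: I pushed the stick to the operator's left until the camera faced the piston (pointing at about 230°, piston bearing about 231°), then let it spring back to centre; the gripper is clear, nothing else on the bench was touched, and it took about 7 s.

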